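# Press the lids home on a batch of sample jars

## Task

Stand every sample jar from the bench upright in the bays of the lid press's carriage, one to a bay, then slide the carriage by its post until its pointer lines up with the white index line on the front of the bed by the press head. Press the plunger knob down through its soft first stop to the bottom of the stiffer second stop and let it come fully up again, slide the carriage back against the loading stop, and stand all the jars upright and released in the shallow tray. Leave the cooler rack and the timer where they are.

Things in the scene. Friction and masses are not known exactly. Their poses are not given: they have to be found in the camera images.
- jar_1: Straight round sample jar of brown glass with a white lid, 58 mm in diameter over body and lid, 56 mm tall, about 0.15 kg. Origin at the centre of its underside, z up along the jar. Two or three of the four are present in a run.
- jar_2: Straight round sample jar of brown glass with a white lid, 58 mm in diameter over body and lid, 56 mm tall, about 0.15 kg. Origin at the centre of its underside, z up along the jar. Two or three of the four are present in a run.
- jar_3: Straight round sample jar of brown glass with a white lid, 58 mm in diameter over body and lid, 56 mm tall, about 0.15 kg. Origin at the centre of its underside, z up along the jar. Two or three of the four are present in a run.
- jar_4: Straight round sample jar of brown glass with a white lid, 58 mm in diameter over body and lid, 56 mm tall, about 0.15 kg. Origin at the centre of its underside, z up along the jar. Two or three of the four are present in a run.
- press: Fixed lid press; origin on the bench on the rails' centre line. +y: its loading end, -y: towards the head; -x: its front; z up. Grey bed x -65 to 50, y -295 to 325 mm. C-frame at y = -125 mm: post behind the rails (x 74 to 110, 70 mm wide), its fixed arm (170 mm along y, 44 mm wide, z 159 to 184 mm) over the rails, with plunger and head.
- carriage (a joint): Position of the sliding carriage, m, growing along the press's -y: 0 = against the loading stop, 0.25 = pointer at the index line with the bays under the pads of the head, 0.28 = the far end stop (too far). It starts at 0 to 0.02, needs about 2 N to slide and stays where it is left.
- bay_1 (a point): Centre of the floor of bay 1 of the carriage's three bays, 77 mm apart along the press's y (1 nearest the loading end, 2 in the middle); moves with the carriage, axes as the press's. Bay 76 mm (x) by 73 mm (y) inside, floor 30 mm above the bench, walls 8 mm high, 4 mm thick. Any bay will do for any jar.
- bay_2 (a point): Centre of the floor of bay 2 of the carriage's three bays, 77 mm apart along the press's y (1 nearest the loading end, 2 in the middle); moves with the carriage, axes as the press's. Bay 76 mm (x) by 73 mm (y) inside, floor 30 mm above the bench, walls 8 mm high, 4 mm thick. Any bay will do for any jar.
- bay_3 (a point): Centre of the floor of bay 3 of the carriage's three bays, 77 mm apart along the press's y (1 nearest the loading end, 2 in the middle); moves with the carriage, axes as the press's. Bay 76 mm (x) by 73 mm (y) inside, floor 30 mm above the bench, walls 8 mm high, 4 mm thick. Any bay will do for any jar.
- carriage_post (a point): Grip point on the carriage's upright black post (22 mm diameter, at its loading end, 175 mm along +y from the middle of the carriage): on its axis, 85 mm above the bench. The post reaches up to 112 mm above the bench; the bar that carries it is at 18 to 30 mm. It moves with the carriage.
- carriage_pointer (a point): Tip of the carriage's small steel pointer, on its front side. It moves with the carriage.
- index_mark (a point): Inner end of the white index line painted across the front of the bed; the pointer is lined up when it has the same y in the press's frame.
- plunger_top (a point): Centre of the top face of the black mushroom plunger knob (44 mm diameter), on the press's x = 0, y = -125 mm, 245 mm above the bench when up; it goes straight down 30 mm in all. Below it hangs the moving beam with three rubber pads (beam 190 mm long along y, 36 mm wide, its underside 122 mm and the pad undersides 108 mm above the bench when up).
- head (a joint): Soft first part of the plunger's travel, m: 0 = up, 0.020 = first stop (the pads come down onto the lids). Takes about 2.5 N rising to 4.5 N. Springs back when let go.
- stem (a joint): Stiffer second part of the plunger's travel, m: 0 until the first stop is passed, 0.010 = second stop, the bottom. Starts to move at about 8 N and takes about 12 N at the bottom. Springs back when let go.
- tray: Shallow steel tray fixed to the bench, 110 mm (its x) by 235 mm (its y), 12 mm high with 4 mm walls and floor. Origin at the centre of its underside.
- cool_rack: Purple cooler rack with microtubes, 59 x 105 x 41 mm, bystander. Origin at the centre of its underside.
- timer: White lab timer lying on its back, 62 x 62 x 19 mm, bystander. Origin at the centre of its underside.

How it is judged:
By the outcome, as a careful person would: the job done as asked, in the order asked, and still so for the second after the job is handed in, with the robot touching nothing.
Of jar_1, jar_2, jar_3, jar_4 only 2 to 3 are there at a start; the rules pass over those that are not, and their reading is None.
At some moment in a run one of jar_1, jar_2, jar_3, jar_4 may be knocked a few centimetres aside while the robot is not near it.
It also fails if it takes over 210 s, if anything falls off the work surface, if the arm or the gripper's body presses on something with over 40 N, if the wrist force passes 120 N, or if a joint passes its speed limit or range.

## Robot

A 6-joint arm with a two-finger parallel gripper is mounted at the origin on the work surface; the furniture and walls round the work are solid. World frame = base frame: x ahead of the robot, y to its left, z up, the work surface at z = 0. Lengths are in m, angles in rad, forces in N, time in s.
With the tool pointing down it reaches from about 0.25 to 0.725 m from the base axis. Payload 4 kg.
Tool frame: the origin (TCP) lies midway between the tips of the shut fingers; the grasp point (between the pads) lies 19 mm behind it; z points along the fingers, y is the line along which they close (so a half turn about z gives the same grasp; the last joint's range is limited). The gripper opens to 85 mm and grips with 20 to 120 N. Pads are 22 mm wide; open, the fingers measure 114 mm over their backs; the gripper's body (76 mm by 85 mm) begins 54 mm behind the grasp point. The pads swing forward as they close: fully open they stand 13 mm farther back than shut.
Start: joints at [1.2, 0.241, 0.005, 1.335, 0, 1.571], TCP at [0.181, 0.466, 0.231] pointing down, gripper open.
Joint ranges: [-2.72, 2.72], [-1.05, 1.87], [-1.09, 1.28], [-1.99, 2.15], [-1.42, 1.44], [-3.14, 3.14]. Speed limits (rad/s): [2.79, 2.79, 3.14, 3.14, 3.14, 3.14].

## Interface

Orientations are given as a unit quaternion [x, y, z, w].
In Python, from workcell import bot gives the robot as it stands. The module is installed in compiled form; this text tells all that it offers.
- The arm moves only by the tool drive_tool, never from a script. Its arguments are lists of equal length, an entry for each row: "slide": the shift along the tool's x, y, z scaled (see below), a list of three; "rotation": the turn, a rotation vector about the tool's x, y, z scaled (see below), a list of three. A call has exactly 8 rows; each row is the pose to reach, as a shift and turn from the pose commanded when the call began, along the tool's axes at that moment; what a row does not reach only later rows make up. The controller multiplies each number of a shift by 250 mm and each number of a turn by 0.5 rad. A row lasts 1/8 s, in which the tool goes at most 62.5 mm and 10.7 degrees, less where a joint would pass 70% of its speed; a pose out of reach is approached as far as the arm can. A call with a number of a shift or a turn outside -1 to 1 is refused whole. A call with a gripper value outside its range is refused whole. "gripper" is the opening, from 0 (shut) to 1 (fully open), set as the call begins (left out, the last holds). The fingers move at their own pace and stop on an object; the grip force is fixed at half the most. Time passes only in rows, so rows that repeat a pose let the fingers close, or fill a call up. It gives the time, the measured TCP pose, the force, the opening and the grip force at its end, in the units of the state.
- bot.get_obs(): the state, without advancing time (a new reading comes with each control period).
- bot.camera(name): name is "scene" or "top"; returns a dict with "image" (420x560x3 uint8, red, green, blue), "z_map" (420x560 float32, m along the optical axis (not along the pixel's ray), 0 where there is no reading), "camera_matrix" (3x3 intrinsics, pixels), "xyz" and "orientation" of the camera in the world. Camera axes: x right, y up, looking along -z (the intrinsics and any distortion apply to the point x, -y, -z); pixel columns grow to the right and rows downward; lengths in m; the calibration is good to about 2 mm. A picture is of the moment at which its call begins.
- bot.job_done(): hands the job in; it is judged then, once.
The state is a dict: "clock": time; "joint_pos": joint angles; "joint_vel": joint speeds; "tau": joint torques, N m; "eef_pos": TCP position; "tool_rot": TCP orientation; "ft_force": force on the tool from outside, world axes, zero at the start; "ft_torque": the same for the moment, N m; "grip_width": finger opening in m; "grasp_force": force on a finger pad.
Only numpy, scipy, OpenCV 4.12 (cv2) and the standard library are available. Lean on these libraries where they do the work, as an engineer would, in place of code of your own. Each camera call takes 0.05 s, during which the arm holds its last target. There are 200 camera calls.

## Working session

There is one attempt and no reset: what is moved stays moved. The work goes in short steps, Python scripts to look and compute and a tool call to move; the robot and the scene stay as the last step left them, time stands still between calls to the robot, and variables do not carry over. Pictures are saved under pics/ and viewed, at most 14 in all, crops included, and the job is handed in when it is done.

Besides the shell and the picture viewer there is one more tool, called after "Emit:" by a JSON object that holds its "op" and its "data". drive_tool: Moves the arm, as the interface text tells. Shifts and turns lie within -1 to 1; 1 stands for 250 mm of shift or 0.5 rad of turn. Its arguments: {"type":"object","properties":{"slide":{"type":"array","items":{"type":"array","items":{"type":"number"}}},"rotation":{"type":"array","items":{"type":"array","items":{"type":"number"}}},"gripper":{"type":"number"}},"required":["slide","rotation"]}

```bash
mkdir -p pics; cat > h.py <<'E'
import numpy as np,cv2
from scipy.spatial.transform import Rotation as R
from workcell import bot
def cam(n,f=None):
    c=bot.camera(n)
    if f: cv2.imwrite('pics/'+f,cv2.cvtColor(c['image'],cv2.COLOR_RGB2BGR))
    return c
def cloud(c):
    K=np.array(c['camera_matrix']);z=c['z_map'];h,w=z.shape
    u,v=np.meshgrid(np.arange(w),np.arange(h))
    p=np.stack([(u-K[0,2])/K[0,0]*z,-(v-K[1,2])/K[1,1]*z,-z],-1)
    return p@R.from_quat(c['orientation']).as_matrix().T+np.array(c['xyz'])
E
python3 - <<'E'
from h import *
for n in('top','scene'):
    c=cam(n,n+'0.png');P=cloud(c);np.savez(n+'.npz',P=P,im=c['image'])
    print(n,c['xyz'],c['orientation'],c['camera_matrix'])
o=bot.get_obs();print(o)
E
```

```text
top [0.39472708 0.18619162 1.26135271] [-0.05030525  0.05051051  0.70945311 -0.7011379 ] [[450.17267461   0.         280.99660868]
 [  0.         450.17267461 213.42499051]
 [  0.           0.           1.        ]]
scene [1.1614205  0.68825624 0.79145687] [0.18987841 0.39281161 0.8066736  0.39865139] [[492.5398194    0.         277.81487836]
 [  0.         492.5398194  212.00002824]
 [  0.           0.           1.        ]]
{'clock': 0.1, 'joint_pos': array([ 1.19997267e+00,  2.41353742e-01,  3.87715694e-03,  1.33519444e+00,
       -3.20994384e-05,  1.57081279e+00]), 'joint_vel': array([ 0.00096204, -0.0017548 ,  0.00496374, -0.00156742, -0.00027741,
        0.00202671]), 'tau': array([-4.53307648e-04, -3.73137796e+01,  2.53010631e+01,  1.08571447e-02,
       -7.98120413e-05, -4.96644859e-06]), 'eef_pos': array([0.18099966, 0.46549402, 0.23050088]), 'tool_rot': array([ 1.84359311e-01,  9.82858467e-01, -9.24243750e-04, -1.57019373e-04]), 'ft_force': array([-0.30369756, -0.86469776,  1.16439297]), 'ft_torque': array([-0.02529782, -0.02125792, -0.00480609]), 'grasp_force': 0.0, 'grip_width': 0.0854742705705752}
```

View pics/top0.png

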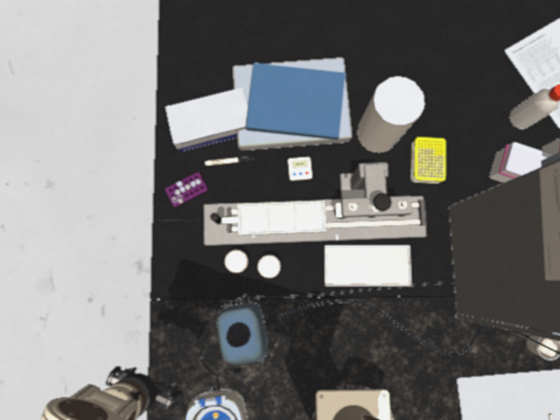

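View pics/scene0.png

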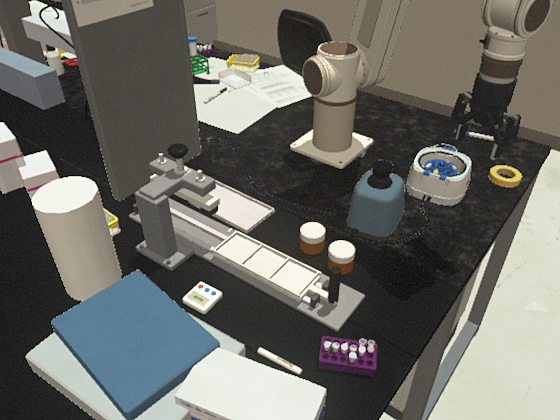

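The top view shows two jars at px (235,261) and (268,266), the press with its loading end to the left and post at (216,218), the tray at (368,266), the timer at (300,168) and the rack at (186,188).

```bash
python3 - <<'E'
from h import *
d=np.load('top.npz');P=d['P'];im=d['im']
for u,v in [(235,261),(268,266),(216,218),(382,201),(352,206),(402,206),(300,168),(186,188),(205,240),(425,234),(205,208),(330,283),(408,281),(328,250),(408,248),(240,334)]:
    print((u,v),P[v,u].round(3))
def fit(m,name):
    uv=np.argwhere(m)[:,::-1].astype(np.int32);r=cv2.minAreaRect((P[m][:,:2]*1000).astype(np.float32));print(name,len(uv),r)
g=im.astype(int);X,Y,Z=P[...,0],P[...,1],P[...,2]
V,U=np.mgrid[:420,:560]
for u0,v0 in[(235,261),(268,266)]:
    m=(abs(U-u0)<20)&(abs(V-v0)<20)&(Z>.045)&(Z<.065);fit(m,'jar');print(P[m].mean(0),np.median(Z[m]))
m=(U>200)&(U<240)&(V>195)&(V<235)&(Z>.095)&(Z<.13);print('post',P[m].mean(0),m.sum())
m=(U>360)&(U<400)&(V>180)&(V<220)&(Z>.235)&(Z<.26);print('knob',P[m].mean(0),m.sum())
m=(U>318)&(U<418)&(V>238)&(V<292)&(g.min(-1)>150)&(Z<.03);fit(m,'tray')
m=(U>230)&(U<330)&(V>195)&(V<242)&(g.min(-1)>170)&(Z>.025)&(Z<.05);fit(m,'carriage')
c=cv2.cvtColor(im[185:300,195:435],cv2.COLOR_RGB2BGR);cv2.imwrite('pics/c1.png',cv2.resize(c,None,fx=3.3,fy=3.3,interpolation=cv2.INTER_CUBIC))
E
```

```text
(235, 261) [0.441 0.309 0.055]
(268, 266) [0.427 0.221 0.055]
(216, 218) [0.55  0.353 0.109]
(382, 201) [ 0.567 -0.046  0.246]
(352, 206) [0.562 0.016 0.205]
(402, 206) [ 0.563 -0.106  0.192]
(300, 168) [0.704 0.129 0.011]
(186, 188) [0.645 0.447 0.039]
(205, 240) [0.502 0.397 0.01 ]
(425, 234) [ 0.512 -0.217  0.009]
(205, 208) [0.592 0.398 0.01 ]
(330, 283) [0.38  0.052 0.007]
(408, 281) [ 0.383 -0.163  0.008]
(328, 250) [0.471 0.055 0.003]
(408, 248) [ 0.473 -0.166  0.012]
(240, 334) [0.264 0.286 0.16 ]
jar 371 ((442.6063232421875, 307.9869079589844), (55.75657272338867, 56.32841491699219), 0.33802080154418945)
[0.44160046 0.30856132 0.05448216] 0.054639063679526645
jar 371 ((425.9679870605469, 219.92184448242188), (55.83596420288086, 56.23710632324219), 0.28344637155532837)
[0.42682935 0.22081834 0.0544351 ] 0.05443296354845528
post [0.55422181 0.35941973 0.10985216] 59
knob [ 0.5654214  -0.04523022  0.24289427] 278
tray 3509 ((436.66973876953125, -46.85712432861328), (254.24783325195312, 127.02168273925781), 89.3125228881836)
carriage 2591 ((557.1616821289062, 194.10536193847656), (89.47822570800781, 258.6633605957031), 1.7235573530197144)
```

View pics/c1.png

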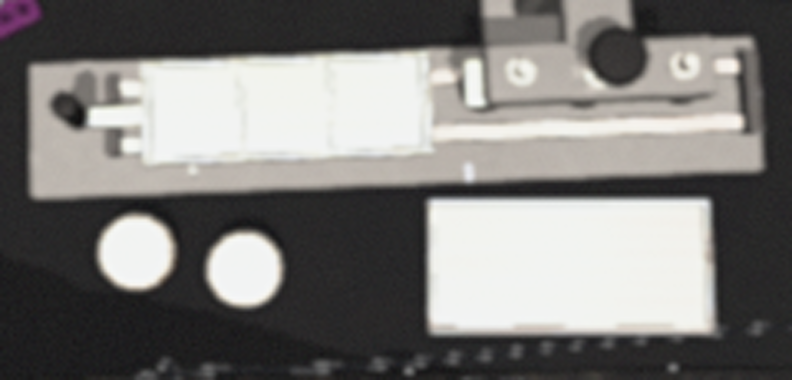

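The crop shows the pointer tip at crop (194,170) = px (253.8,236.5) and the index line at (468,172) = px (336.8,237.1). The three bays span crop x 143–432, with the post at (68,108).

Emit:
{"op": "drive_tool", "data": {"slide": [[-0.1, -0.02, 0], [-0.2, -0.05, 0], [-0.35, -0.09, 0], [-0.5, -0.13, 0], [-0.65, -0.16, 0], [-0.75, -0.19, 0], [-0.8, -0.2, 0], [-0.8, -0.2, 0]], "rotation": [[0, 0, 0.1], [0, 0, 0.3], [0, 0, 0.5], [0, 0, 0.7], [0, 0, 0.85], [0, 0, 0.95], [0, 0, 1], [0, 0, 1]], "gripper": 1}}

```text
clock: 1.1
eef_pos: [0.3496, 0.3467, 0.231]
tool_rot: [0.422, 0.907, -0.0, -0.0]
ft_force: [0.1, -0.2, -0.9]
grip_width: 0.0852
grasp_force: 0.0
```

```bash
cat >> h.py <<'E'
def to(x,y,z,ang=.03):
    "scaled slide / turn from present pose to tcp x,y,z with tool y at angle ang, pointing down"
    o=bot.get_obs();T=R.from_quat(o['tool_rot'])
    s=T.inv().apply(np.array([x,y,z])-o['eef_pos'])/.25
    G=R.from_matrix(np.array([[-np.sin(-ang)*-1*-1,0,0],[0,0,0],[0,0,0]]) if 0 else np.c_[[np.sin(ang)*-1*-1,-np.cos(ang),0],[np.cos(ang),np.sin(ang),0],[0,0,-1]] if 0 else np.c_[np.cross([np.cos(ang),np.sin(ang),0],[0,0,-1]),[np.cos(ang),np.sin(ang),0],[0,0,-1]])
    r=(T.inv()*G).as_rotvec()/.5
    print('t',round(o['clock'],2),'pos',o['eef_pos'].round(4),'slide',s.round(3),'rot',r.round(3),'F',o['ft_force'].round(1),'w',round(o['grip_width'],4))
E
python3 - <<'E'
import re
s=open('h.py').read()
i=s.index('    G=');j=s.index('    r=(T')
s=s[:i]+"    y=[np.cos(ang),np.sin(ang),0];G=R.from_matrix(np.c_[np.cross(y,[0,0,-1]),y,[0,0,-1]])\n"+s[j:]
open('h.py','w').write(s)
E
python3 - <<'E'
from h import *
to(.442,.3085,.13)
P=np.load('top.npz')['P']
f=lambda a,b:P[round(185+b/3.3),round(195+a/3.3)].round(4)
print('mid bay',f(287,107),'ptr',f(194,170),'idx',f(468,172),'bay ends',f(143,112),f(432,103),'tray',f(428,199),f(711,199),f(428,332),f(714,332))
E
```

```text
t 1.1 pos [0.3496 0.3467 0.231 ] slide [-0.355  0.185  0.404] rot [-1.000e-03 -0.000e+00  1.338e+00] F [ 0.1 -0.2 -0.9] w 0.0852
mid bay [0.5618 0.1821 0.0285] ptr [0.5091 0.2609 0.0086] idx [0.5065 0.0291 0.0074] bay ends [0.5572 0.3033 0.0326] [0.5662 0.0582 0.0063] tray [ 0.4853  0.0622 -0.003 ] [ 0.4825 -0.1765 -0.0031] [0.3717 0.0656 0.0024] [ 0.369  -0.1712  0.0043]
```

Emit:
{"op": "drive_tool", "data": {"slide": [[-0.05, 0.02, 0.05], [-0.1, 0.05, 0.1], [-0.15, 0.08, 0.15], [-0.2, 0.11, 0.2], [-0.25, 0.14, 0.25], [-0.3, 0.16, 0.3], [-0.34, 0.18, 0.35], [-0.355, 0.185, 0.36]], "rotation": [[0, 0, 0.1], [0, 0, 0.3], [0, 0, 0.5], [0, 0, 0.7], [0, 0, 0.85], [0, 0, 0.95], [0, 0, 1], [0, 0, 1]]}}

```text
clock: 2.1
eef_pos: [0.4418, 0.3081, 0.1399]
tool_rot: [0.633, 0.774, -0.001, -0.0]
ft_force: [0.9, 1.1, -0.6]
grip_width: 0.0853
grasp_force: 0.0
```

```bash
python3 - <<'E'
from h import *
c=cam('scene');P=cloud(c);
g=c['image'].astype(int);X,Y,Z=P[...,0],P[...,1],P[...,2]
m=(g.min(-1)>120)&(Z>.048)&(Z<.06)&(X<.5)&(X>.36)&(Y>.1)&(Y<.4)
n,l,s,ce=cv2.connectedComponentsWithStats(m.astype(np.uint8))
for i in range(1,n):
    if s[i,4]>60:
        q=P[l==i];print(s[i,4],cv2.minAreaRect((q[:,:2]*1000).astype(np.float32)))
to(.442,.3085,.015)
E
```

```text
333 ((429.90093994140625, 218.46243286132812), (58.61369705200195, 55.583126068115234), 36.87992477416992)
372 ((442.6819763183594, 305.7248229980469), (56.960479736328125, 56.656105041503906), 42.2166633605957)
t 2.15 pos [0.4422 0.3082 0.1402] slide [0.002 0.    0.501] rot [-0.003  0.002  0.339] F [-0.2  0.1  0.4] w 0.0855
```

Emit:
{"op": "drive_tool", "data": {"slide": [[0, 0, 0.02], [0, 0, 0.06], [0, 0, 0.12], [0, 0, 0.2], [0, 0, 0.3], [0, 0, 0.4], [0, 0, 0.47], [0, 0, 0.5]], "rotation": [[0, 0, 0.1], [0, 0, 0.25], [0, 0, 0.34], [0, 0, 0.34], [0, 0, 0.34], [0, 0, 0.34], [0, 0, 0.34], [0, 0, 0.34]]}}

```text
clock: 3.15
eef_pos: [0.4415, 0.3088, 0.0158]
tool_rot: [0.696, 0.718, -0.0, -0.0]
ft_force: [0.2, 0.0, -0.5]
grip_width: 0.0853
grasp_force: 0.0
```

Emit:
{"op": "drive_tool", "data": {"slide": [[0, 0, 0], [0, 0, 0], [0, 0, 0], [0, 0, 0], [0, 0, 0], [0, 0, 0], [0, 0, 0], [0, 0, 0]], "rotation": [[0, 0, 0], [0, 0, 0], [0, 0, 0], [0, 0, 0], [0, 0, 0], [0, 0, 0], [0, 0, 0], [0, 0, 0]], "gripper": 0}}

```text
clock: 4.15
eef_pos: [0.4428, 0.3095, 0.0175]
tool_rot: [0.696, 0.718, 0.001, 0.0]
ft_force: [0.8, 0.8, 6.6]
grip_width: 0.0569
grasp_force: 64.2
```

```bash
python3 - <<'E'
from h import *
to(.5572,.2615,.1);to(.5572,.2615,.045)
E
```

```text
t 4.15 pos [0.4428 0.3095 0.0175] slide [-0.205  0.452 -0.329] rot [ 0.004 -0.003  0.   ] F [0.8 0.8 6.6] w 0.0569
t 4.15 pos [0.4428 0.3095 0.0175] slide [-0.206  0.452 -0.11 ] rot [ 0.004 -0.003  0.   ] F [0.8 0.8 6.6] w 0.0569
```

Emit:
{"op": "drive_tool", "data": {"slide": [[0, 0, -0.06], [0, 0, -0.16], [0, 0, -0.27], [-0.03, 0.06, -0.33], [-0.08, 0.17, -0.33], [-0.13, 0.3, -0.33], [-0.18, 0.41, -0.33], [-0.205, 0.455, -0.33]], "rotation": [[0, 0, 0], [0, 0, 0], [0, 0, 0], [0, 0, 0], [0, 0, 0], [0, 0, 0], [0, 0, 0], [0, 0, 0]]}}

```text
clock: 5.15
eef_pos: [0.5583, 0.2601, 0.0989]
tool_rot: [0.697, 0.717, -0.0, 0.0]
ft_force: [-0.2, 0.5, -1.3]
grip_width: 0.0567
grasp_force: 64.3
```

```bash
python3 - <<'E'
from h import *
c=cam('scene');cv2.imwrite('pics/s1.png',cv2.resize(cv2.cvtColor(c['image'][190:350,170:400],cv2.COLOR_RGB2BGR),None,fx=3,fy=3,interpolation=cv2.INTER_CUBIC))
to(.5572,.2615,.0455)
E
```

```text
t 5.2 pos [0.559  0.2596 0.0987] slide [ 0.008 -0.007  0.213] rot [ 0.001  0.001 -0.004] F [ 1.1  0.  -2. ] w 0.0564
```

View pics/s1.png

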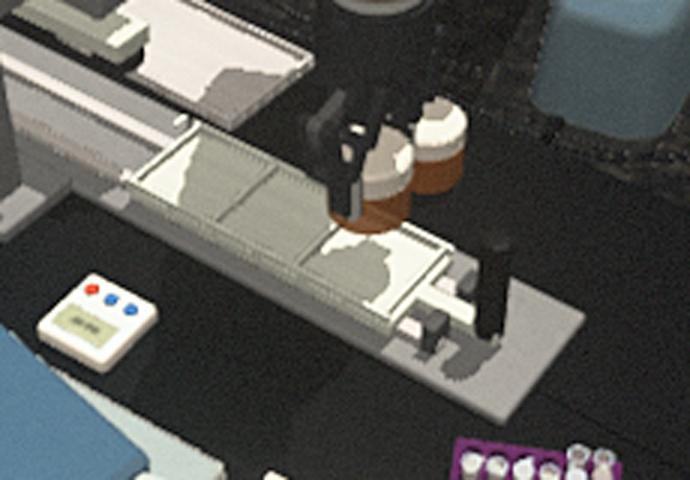

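The crop shows the jar held at crop (370,200), upright above bay 1, whose floor is around (375,268); the second jar stands behind it.

Emit:
{"op": "drive_tool", "data": {"slide": [[0, -0.005, 0.03], [0, -0.005, 0.07], [0.005, -0.005, 0.11], [0.005, -0.005, 0.15], [0.005, -0.005, 0.18], [0.005, -0.005, 0.2], [0.005, -0.005, 0.21], [0.005, -0.005, 0.21]], "rotation": [[0, 0, 0], [0, 0, 0], [0, 0, 0], [0, 0, 0], [0, 0, 0], [0, 0, 0], [0, 0, 0], [0, 0, 0]]}}

```text
clock: 6.2
eef_pos: [0.5559, 0.2623, 0.0475]
tool_rot: [0.696, 0.718, 0.0, -0.0]
ft_force: [-2.9, -0.9, 4.2]
grip_width: 0.0572
grasp_force: 64.5
```

Emit:
{"op": "drive_tool", "data": {"slide": [[0, 0, 0], [0, 0, 0], [0, 0, 0], [0, 0, 0], [0, 0, 0], [0, 0, -0.08], [0, 0, -0.2], [0, 0, -0.28]], "rotation": [[0, 0, 0], [0, 0, 0], [0, 0, 0], [0, 0, 0], [0, 0, 0], [0, 0, 0], [0, 0, 0], [0, 0, 0]], "gripper": 1}}

```text
clock: 7.2
eef_pos: [0.5564, 0.2625, 0.1177]
tool_rot: [0.696, 0.718, 0.001, 0.0]
ft_force: [0.6, -0.5, 0.1]
grip_width: 0.0852
grasp_force: 0.0
```

```bash
cat >> h.py <<'E'
def jars(*cams):
  for n in cams:
    c=cam(n);P=cloud(c);g=c['image'].astype(int);X,Y,Z=P[...,0],P[...,1],P[...,2]
    for a,b in((.046,.064),(.077,.095)):
        m=(g.min(-1)>90)&(g.max(-1)-g.min(-1)<50)&(Z>a)&(Z<b)&(X<.62)&(X>.33)&(Y>-.2)&(Y<.4)
        k,l,s,ce=cv2.connectedComponentsWithStats(m.astype(np.uint8))
        for i in range(1,k):
            if s[i,4]>100:
                r=cv2.minAreaRect((P[l==i][:,:2]*1000).astype(np.float32));print(n,a,s[i,4],np.round(r[0]),np.round(r[1]))
E
python3 - <<'E'
from h import *
jars('scene','top')
to(.428,.2195,.12)
E
```

```text
scene 0.046 268 [430. 221.] [54. 57.]
scene 0.077 434 [558. 261.] [53. 57.]
t 7.3 pos [0.5578 0.2631 0.1192] slide [-0.159 -0.524 -0.006] rot [ 0.01  -0.005 -0.   ] F [ 0.1  0.4 -0.1] w 0.0855
```

Emit:
{"op": "drive_tool", "data": {"slide": [[-0.02, -0.06, 0], [-0.05, -0.16, 0], [-0.08, -0.26, 0], [-0.11, -0.36, 0], [-0.13, -0.44, 0], [-0.15, -0.49, 0], [-0.155, -0.52, 0], [-0.155, -0.52, 0]], "rotation": [[0, 0, 0], [0, 0, 0], [0, 0, 0], [0, 0, 0], [0, 0, 0], [0, 0, 0], [0, 0, 0], [0, 0, 0]]}}

```text
clock: 8.3
eef_pos: [0.4272, 0.2197, 0.1162]
tool_rot: [0.696, 0.718, 0.0, 0.0]
ft_force: [-0.1, -0.3, 0.2]
grip_width: 0.0852
grasp_force: 0.0
```

```bash
python3 - <<'E'
from h import *
jars('scene')
to(.429,.220,.016)
E
```

```text
scene 0.046 358 [430. 218.] [59. 56.]
scene 0.077 465 [559. 259.] [57. 56.]
t 8.35 pos [0.4277 0.2199 0.1163] slide [0.    0.005 0.401] rot [ 0.001 -0.001  0.   ] F [-0.6  0.2 -0.2] w 0.0853
```

Emit:
{"op": "drive_tool", "data": {"slide": [[0, 0, 0.03], [0, 0, 0.1], [0, 0, 0.18], [0, 0, 0.26], [0, 0, 0.33], [0, 0, 0.38], [0, 0, 0.4], [0, 0, 0.4]], "rotation": [[0, 0, 0], [0, 0, 0], [0, 0, 0], [0, 0, 0], [0, 0, 0], [0, 0, 0], [0, 0, 0], [0, 0, 0]]}}

```text
clock: 9.35
eef_pos: [0.4272, 0.2196, 0.0161]
tool_rot: [0.696, 0.718, -0.0, -0.0]
ft_force: [-0.9, -0.7, -1.2]
grip_width: 0.085
grasp_force: 0.0
```

Emit:
{"op": "drive_tool", "data": {"slide": [[0, 0, 0], [0, 0, 0], [0, 0, 0], [0, 0, 0], [0, 0, 0], [0, 0, 0], [0, 0, 0], [0, 0, 0]], "rotation": [[0, 0, 0], [0, 0, 0], [0, 0, 0], [0, 0, 0], [0, 0, 0], [0, 0, 0], [0, 0, 0], [0, 0, 0]], "gripper": 0}}

```text
clock: 10.35
eef_pos: [0.4279, 0.2201, 0.0173]
tool_rot: [0.696, 0.718, 0.001, 0.0]
ft_force: [-1.0, 0.0, 5.8]
grip_width: 0.0571
grasp_force: 64.1
```

```bash
python3 - <<'E'
from h import *
to(.5616,.1075,.1)
E
```

```text
t 10.35 pos [0.4279 0.2201 0.0173] slide [-0.466  0.522 -0.331] rot [ 0.003 -0.002  0.   ] F [-1.   0.   5.8] w 0.0571
```

Emit:
{"op": "drive_tool", "data": {"slide": [[0, 0, -0.06], [0, 0, -0.16], [0, 0, -0.27], [-0.02, 0.07, -0.33], [-0.06, 0.2, -0.33], [-0.1, 0.35, -0.33], [-0.14, 0.47, -0.33], [-0.158, 0.52, -0.33]], "rotation": [[0, 0, 0], [0, 0, 0], [0, 0, 0], [0, 0, 0], [0, 0, 0], [0, 0, 0], [0, 0, 0], [0, 0, 0]]}}

```text
clock: 11.35
eef_pos: [0.5594, 0.1834, 0.099]
tool_rot: [0.697, 0.717, 0.0, 0.0]
ft_force: [-0.5, 1.0, -2.0]
grip_width: 0.0568
grasp_force: 64.4
```

```bash
python3 - <<'E'
from h import *
to(.5594,.1845,.0465)
E
```

```text
t 11.35 pos [0.5594 0.1834 0.099 ] slide [ 0.004 -0.     0.21 ] rot [ 0.     0.    -0.003] F [-0.5  1.  -2. ] w 0.0568
```

Emit:
{"op": "drive_tool", "data": {"slide": [[0, 0, 0.03], [0, 0, 0.07], [0, 0, 0.11], [0, 0, 0.15], [0, 0, 0.18], [0, 0, 0.2], [0, 0, 0.21], [0, 0, 0.21]], "rotation": [[0, 0, 0], [0, 0, 0], [0, 0, 0], [0, 0, 0], [0, 0, 0], [0, 0, 0], [0, 0, 0], [0, 0, 0]]}}

```text
clock: 12.35
eef_pos: [0.5582, 0.1841, 0.0473]
tool_rot: [0.696, 0.718, 0.0, 0.0]
ft_force: [-3.2, -0.8, 4.5]
grip_width: 0.0567
grasp_force: 64.6
```

Emit:
{"op": "drive_tool", "data": {"slide": [[0, 0, 0], [0, 0, 0], [0, 0, 0], [0, 0, 0], [0, 0, -0.02], [0, 0, -0.12], [0, 0, -0.26], [0, 0, -0.38]], "rotation": [[0, 0, 0], [0, 0, 0], [0, 0, 0], [0, 0, 0], [0, 0, 0], [0, 0, 0], [0, 0, 0], [0, 0, 0]], "gripper": 1}}

```text
clock: 13.35
eef_pos: [0.5586, 0.1841, 0.1429]
tool_rot: [0.696, 0.718, 0.0, 0.0]
ft_force: [0.3, -0.1, 0.2]
grip_width: 0.0852
grasp_force: 0.0
```

```bash
python3 - <<'E'
from h import *
jars('scene')
c=cam('scene');P=cloud(c);X,Y,Z=P[...,0],P[...,1],P[...,2]
m=(X>.5)&(X<.6)&(Y>.325)&(Y<.41)&(Z>.05)&(Z<.12);q=P[m];print('post',m.sum(),q.mean(0),q.min(0),q.max(0))
to(.554,.3595,.14)
E
```

```text
scene 0.077 427 [560. 181.] [59. 57.]
scene 0.077 468 [557. 258.] [59. 56.]
post 296 [0.56143072 0.35935888 0.086375  ] [0.5432788  0.34636725 0.05023805] [0.56877439 0.36813161 0.11347049]
t 13.45 pos [0.561  0.1849 0.1459] slide [ 0.699 -0.007  0.025] rot [ 0.016 -0.005 -0.   ] F [ 0.3 -0.3  0.6] w 0.0855
```

Emit:
{"op": "drive_tool", "data": {"slide": [[0.06, 0, 0], [0.17, 0, 0], [0.3, 0, 0], [0.43, 0, 0], [0.55, 0, 0], [0.64, 0, 0], [0.69, 0, 0], [0.7, 0, 0]], "rotation": [[0, 0, 0], [0, 0, 0], [0, 0, 0], [0, 0, 0], [0, 0, 0], [0, 0, 0], [0, 0, 0], [0, 0, 0]]}}

```text
clock: 14.45
eef_pos: [0.5522, 0.3597, 0.14]
tool_rot: [0.696, 0.718, -0.001, -0.0]
ft_force: [1.0, -0.5, 0.6]
grip_width: 0.0854
grasp_force: 0.0
```

```bash
python3 - <<'E'
from h import *
to(.556,.359,.065)
E
```

```text
t 14.45 pos [0.5522 0.3597 0.14  ] slide [-0.003  0.016  0.3  ] rot [-0.003  0.002  0.003] F [ 1.  -0.5  0.6] w 0.0854
```

Emit:
{"op": "drive_tool", "data": {"slide": [[0, 0.01, 0.03], [0, 0.01, 0.08], [0, 0.01, 0.14], [0, 0.01, 0.2], [0, 0.01, 0.25], [0, 0.01, 0.28], [0, 0.01, 0.3], [0, 0.01, 0.3]], "rotation": [[0, 0, 0], [0, 0, 0], [0, 0, 0], [0, 0, 0], [0, 0, 0], [0, 0, 0], [0, 0, 0], [0, 0, 0]]}}

```text
clock: 15.45
eef_pos: [0.5555, 0.3591, 0.0661]
tool_rot: [0.696, 0.718, -0.0, -0.0]
ft_force: [0.1, 0.7, 0.8]
grip_width: 0.0851
grasp_force: 0.0
```

Emit:
{"op": "drive_tool", "data": {"slide": [[0, 0, 0], [0, 0, 0], [0, 0, 0], [0, 0, 0], [0, 0, 0], [0, 0, 0], [0, 0, 0], [0, 0, 0]], "rotation": [[0, 0, 0], [0, 0, 0], [0, 0, 0], [0, 0, 0], [0, 0, 0], [0, 0, 0], [0, 0, 0], [0, 0, 0]], "gripper": 0}}

```text
clock: 16.45
eef_pos: [0.5547, 0.3592, 0.0668]
tool_rot: [0.696, 0.718, -0.0, -0.001]
ft_force: [-4.3, -0.5, 5.6]
grip_width: 0.0208
grasp_force: 59.0
```

```bash
python3 - <<'E'
from h import *
o=bot.get_obs();p=o['eef_pos'];
for d in(.2,.232):to(p[0]+.028*d,p[1]-d,p[2])
c=cam('top','t2.png')
cv2.imwrite('pics/c2.png',cv2.resize(cv2.cvtColor(c['image'][190:260,195:355],cv2.COLOR_RGB2BGR),None,fx=5,fy=5,interpolation=cv2.INTER_CUBIC))
E
```

```text
t 16.45 pos [0.5547 0.3592 0.0668] slide [-0.8   -0.002 -0.   ] rot [-0.003 -0.001  0.001] F [-4.3 -0.5  5.6] w 0.0208
t 16.45 pos [0.5547 0.3592 0.0668] slide [-0.928 -0.002 -0.   ] rot [-0.003 -0.001  0.001] F [-4.3 -0.5  5.6] w 0.0208
```

View pics/c2.png

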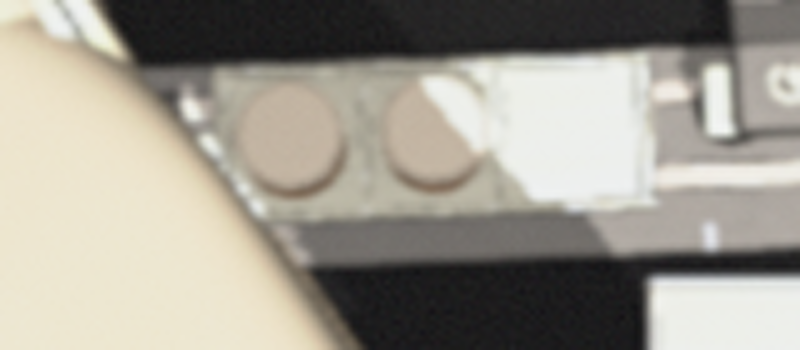

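The crop shows both jars standing in bays 1 and 2, at crop (290,138) and (435,135), with the index line at (710,237).

Emit:
{"op": "drive_tool", "data": {"slide": [[-0.04, 0, 0], [-0.12, 0, 0], [-0.23, 0, 0], [-0.35, 0, 0], [-0.48, 0, 0], [-0.6, 0, 0], [-0.7, 0, 0], [-0.75, 0, 0]], "rotation": [[0, 0, 0], [0, 0, 0], [0, 0, 0], [0, 0, 0], [0, 0, 0], [0, 0, 0], [0, 0, 0], [0, 0, 0]]}}

```text
clock: 17.5
eef_pos: [0.5597, 0.1709, 0.0668]
tool_rot: [0.697, 0.717, -0.0, -0.001]
ft_force: [-6.9, 2.3, 6.9]
grip_width: 0.0206
grasp_force: 59.4
```

```bash
python3 - <<'E'
from h import *
c=cam('top','t3.png');P=cloud(c);np.savez('t3.npz',P=P)
cv2.imwrite('pics/c3.png',cv2.resize(cv2.cvtColor(c['image'][195:255,290:390],cv2.COLOR_RGB2BGR),None,fx=8,fy=8,interpolation=cv2.INTER_CUBIC))
to(.5612,.1272,.0665)
E
```

```text
t 17.55 pos [0.5598 0.1693 0.0667] slide [-0.168  0.001  0.001] rot [-0.005  0.002 -0.003] F [-6.4 -3.4  7.2] w 0.0205
```

View pics/c3.png

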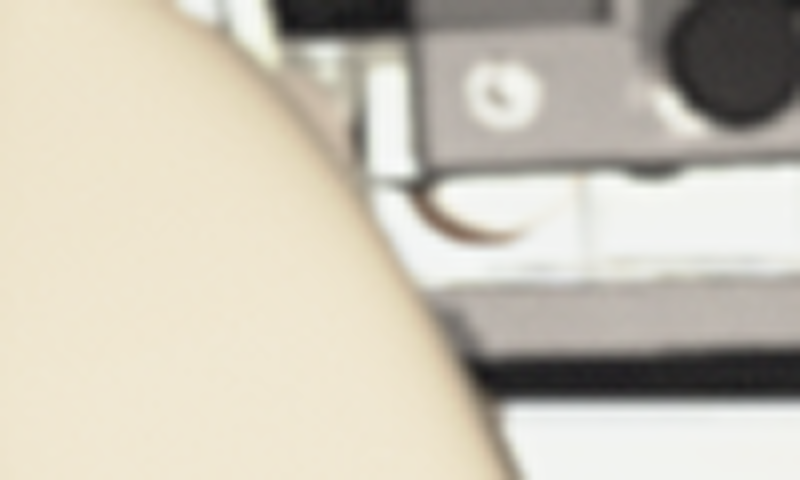

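The arm hides the pointer in this view (the jar's lower rim shows at crop (480,240), partly under the head), so I will go by distance and check after backing off.

Emit:
{"op": "drive_tool", "data": {"slide": [[-0.02, 0, 0], [-0.05, 0, 0], [-0.09, 0, 0], [-0.12, 0, 0], [-0.14, 0, 0], [-0.155, 0, 0], [-0.155, 0, 0], [-0.155, 0, 0]], "rotation": [[0, 0, 0], [0, 0, 0], [0, 0, 0], [0, 0, 0], [0, 0, 0], [0, 0, 0], [0, 0, 0], [0, 0, 0]]}}

```text
clock: 18.55
eef_pos: [0.5607, 0.1326, 0.0667]
tool_rot: [0.696, 0.718, -0.001, -0.001]
ft_force: [-7.4, 0.3, 8.0]
grip_width: 0.0206
grasp_force: 59.5
```

```bash
python3 - <<'E'
from h import *
to(.5612,.129,.0665)
c=cam('scene')
cv2.imwrite('pics/c4.png',cv2.resize(cv2.cvtColor(c['image'][140:330,110:310],cv2.COLOR_RGB2BGR),None,fx=3.1,fy=3.1,interpolation=cv2.INTER_CUBIC))
E
```

```text
t 18.55 pos [0.5607 0.1326 0.0667] slide [-0.015  0.001  0.001] rot [-0.005  0.001  0.   ] F [-7.4  0.3  8. ] w 0.0206
```

View pics/c4.png

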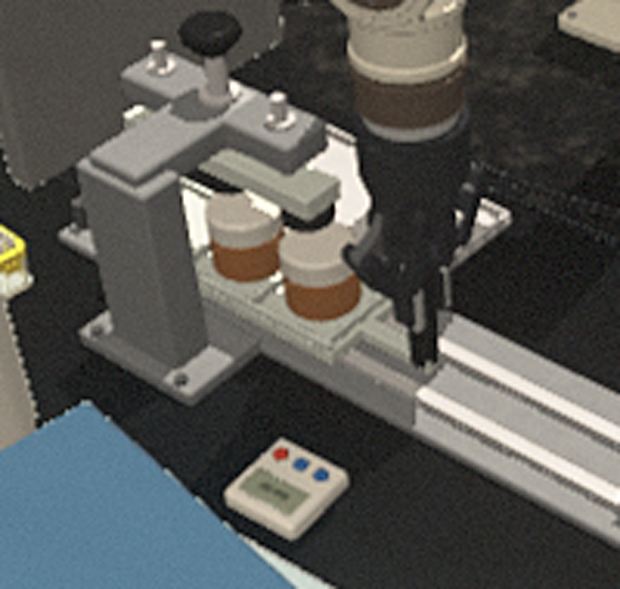

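The scene view shows both jars upright under the head, the gripper on the post at crop (425,340), and a clear gap between gripper and head.

Emit:
{"op": "drive_tool", "data": {"slide": [[-0.005, 0, 0], [-0.01, 0, 0], [-0.012, 0, 0], [-0.012, 0, 0], [-0.012, 0, 0], [-0.012, 0, 0], [-0.012, 0, 0], [-0.012, 0, 0]], "rotation": [[0, 0, 0], [0, 0, 0], [0, 0, 0], [0, 0, 0], [0, 0, 0], [0, 0, 0], [0, 0, 0], [0, 0, 0]]}}

```text
clock: 19.6
eef_pos: [0.5608, 0.1302, 0.0667]
tool_rot: [0.696, 0.718, -0.001, -0.001]
ft_force: [-6.7, 2.1, 7.4]
grip_width: 0.0206
grasp_force: 59.5
```

Emit:
{"op": "drive_tool", "data": {"slide": [[0, 0, 0], [0, 0, 0], [0, 0, 0], [0, 0, 0], [0, 0, -0.02], [0, 0, -0.12], [0, 0, -0.25], [0, 0, -0.4]], "rotation": [[0, 0, 0], [0, 0, 0], [0, 0, 0], [0, 0, 0], [0, 0, 0], [0, 0, 0], [0, 0, 0], [0, 0, 0]], "gripper": 1}}

```text
clock: 20.6
eef_pos: [0.5621, 0.1298, 0.1671]
tool_rot: [0.696, 0.718, -0.0, -0.0]
ft_force: [0.5, -0.4, -0.3]
grip_width: 0.0856
grasp_force: 0.0
```

Emit:
{"op": "drive_tool", "data": {"slide": [[0.08, -0.02, -0.05], [0.2, -0.06, -0.1], [0.35, -0.12, -0.15], [0.5, -0.2, -0.2], [0.65, -0.28, -0.25], [0.8, -0.36, -0.3], [0.9, -0.42, -0.35], [0.95, -0.45, -0.4]], "rotation": [[0, 0, 0], [0, 0, 0], [0, 0, 0], [0, 0, 0], [0, 0, 0], [0, 0, 0], [0, 0, 0], [0, 0, 0]], "gripper": 0}}

```text
clock: 21.6
eef_pos: [0.441, 0.3657, 0.2659]
tool_rot: [0.695, 0.719, -0.001, -0.0]
ft_force: [0.4, 0.1, -0.2]
grip_width: -0.0002
grasp_force: 0.0
```

```bash
python3 - <<'E'
from h import *
c=cam('top','t4.png');P=cloud(c);np.savez('t4.npz',P=P)
cv2.imwrite('pics/c5.png',cv2.resize(cv2.cvtColor(c['image'][190:265,280:380],cv2.COLOR_RGB2BGR),None,fx=8,fy=8,interpolation=cv2.INTER_CUBIC))
to(.5665,-.046,.3)
E
```

```text
t 21.65 pos [0.4412 0.367  0.268 ] slide [-1.667  0.446 -0.131] rot [ 0.002 -0.004  0.007] F [-0.3  0.8  1.1] w -0.0003
```

View pics/c5.png

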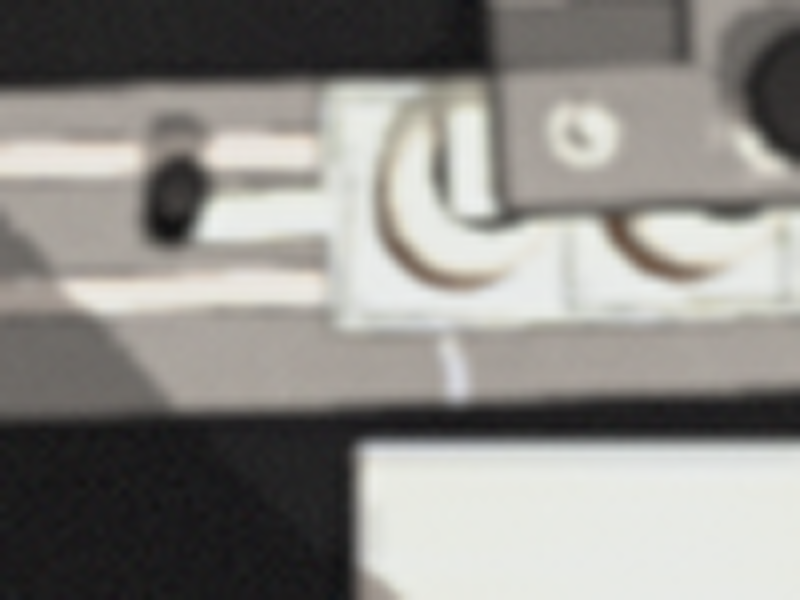

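The view shows the pointer tip at crop (445,345) and the index line at (456,380), so the carriage is about 3 mm short. I will quantify that.

```bash
python3 - <<'E'
from h import *
im=cv2.imread('pics/t4.png');P=np.load('t4.npz')['P'];P0=np.load('top.npz')['P'];im0=cv2.imread('pics/top0.png')
print((P[228:243,330:343,2]*1000).round().astype(int))
print(im[228:243,330:343].mean(-1).astype(int))
print((P0[230:242,249:260,2]*1000).round().astype(int));print(im0[230:242,249:260].mean(-1).astype(int))
E
```

```text
[[  32   28   29   29   35   26   31   31   30   30   30   28   32]
 [  31   22   24   30   32   32   36   38   36   38   42   36   40]
 [  36   35   39   42   36   35   35   34   38   37   39 1261   37]
 [  28   26   23   20   18   23   11   13    9   10   11   11   14]
 [  10   10   12    7    7   22   10    9    9   10   11    6   10]
 [  10    5    7    9    5   20    7   11    8   13    6   11    8]
 [   9    8    9    8    8   24   22    6    6    6    7    9   11]
 [  11    5   12   10   10    8   10    7    5   10   12   10   10]
 [   8   10   11    8    7    8    3   11   10   11    5    6    6]
 [  11    9   14    7    7    9   13    8   12    8    5    9    9]
 [   9    6    7    8   10    8    8    7   12   10    7    9   11]
 [  11    7   11    4    9    9    7    8   11    7    7   13    6]
 [   0   -1   -7    0   -5    1   -2   -2   -4   -5   -6   -3   -5]
 [   6   -1   -3   -1   -3    0   -1   -2   -4   -2   -2    3    0]
 [  -7    0    4   -5   -1   -1   -3   -3    1   -1   -1    1   -2]]
[[223 222 222 224 224 227 227 227 228 230 231 230 230]
 [205 202 203 210 214 21
[... 1044 characters left out ...]
2  9 11 11  6  8 11  7 11]
 [ 9  9 10 12 11 12 12 13 10 14 12]
 [ 6  8  3 15 10 10 11  7  4 10 16]
 [ 9  7  8  7  9  8  8  6  8  9 11]]
[[242 242 242 242 242 242 242 242 242 242 242]
 [238 238 236 236 235 235 235 237 238 238 239]
 [231 227 224 223 220 218 220 226 229 231 229]
 [226 224 220 221 222 220 222 225 227 227 221]
 [190 186 190 200 207 201 196 197 196 195 187]
 [172 173 182 203 212 197 181 175 174 173 171]
 [183 184 192 215 223 211 190 180 180 180 179]
 [184 184 190 207 215 203 189 182 182 181 181]
 [183 184 185 185 185 182 183 183 181 180 181]
 [182 181 182 182 179 180 181 183 182 182 181]
 [183 183 183 183 183 183 184 183 183 180 182]
 [182 182 181 181 179 182 181 178 178 179 178]]
```

```bash
python3 - <<'E'
from h import *
c=cam('top');K=np.array(c['camera_matrix']);M=R.from_quat(c['orientation']).as_matrix();t=np.array(c['xyz'])
def ray(u,v,z):
    d=M@np.array([(u-K[0,2])/K[0,0],-(v-K[1,2])/K[1,1],-1]);return t+d*(z-t[2])/d[2]
ey=np.array([-.028,1,0])
a=ray(252.9,236,.0235)
for u in(335.2,335.6):
    b=ray(u,233.5,.0235);i=ray(336.73,237,.0095)
    print(b,i,'short by',(b-i)@ey,'start to index',(a-i)@ey,'moved',(a-b)@ey)
g=c['image'][228:243,330:343].mean(-1);
print(g[4:11].astype(int))
P=cloud(c);X,Y,Z=P[...,0],P[...,1],P[...,2]
m=(X>.5)&(X<.6)&(Y>.08)&(Y<.17)&(Z>.1)&(Z<.125);print('post',m.sum(),P[m].mean(0))
m=(Z>.235)&(Z<.26)&(abs(X-.566)<.04)&(abs(Y+.045)<.04);print('knob',P[m].mean(0),cv2.minAreaRect((P[m][:,:2]*1000).astype(np.float32)))
to(.56,.130,.1665)
E
```

```text
[0.51482359 0.03584283 0.0235    ] [0.50633799 0.03015984 0.0095    ] short by 0.005445395699713144 start to index 0.23273191837087154 moved 0.2272865226711584
[0.51481055 0.03473894 0.0235    ] [0.50633799 0.03015984 0.0095    ] short by 0.004341872849032635 start to index 0.23273191837087154 moved 0.2283900455218389
[[150 151 153 154 164 188 190 169 153 151 155 157 156]
 [158 158 158 159 172 201 207 182 161 158 158 159 160]
 [162 160 160 160 169 195 210 194 171 160 160 159 157]
 [160 160 159 159 163 186 209 207 180 162 158 157 158]
 [161 160 159 159 160 178 209 211 185 164 158 158 157]
 [161 161 161 160 160 176 208 214 188 166 160 160 159]
 [160 159 158 156 158 173 203 211 186 163 156 157 156]]
post 58 [0.56094127 0.13189561 0.11028044]
knob [ 0.56555626 -0.04537623  0.24272885] ((565.639892578125, -45.64515686035156), (40.71343231201172, 41.87126159667969), 89.04021453857422)
t 21.7 pos [0.4423 0.3657 0.2674] slide [-0.958  0.439  0.403] rot [ 0.003 -0.003  0.005] F [-0.   0.1  0.1] w 0.0003
```

Emit:
{"op": "drive_tool", "data": {"slide": [[-0.1, 0.05, 0], [-0.25, 0.12, 0], [-0.42, 0.2, 0], [-0.58, 0.28, 0.05], [-0.74, 0.35, 0.12], [-0.87, 0.4, 0.22], [-0.94, 0.43, 0.32], [-0.958, 0.44, 0.4]], "rotation": [[0, 0, 0], [0, 0, 0], [0, 0, 0], [0, 0, 0], [0, 0, 0], [0, 0, 0], [0, 0, 0], [0, 0, 0]], "gripper": 1}}

```text
clock: 22.7
eef_pos: [0.5599, 0.1246, 0.1644]
tool_rot: [0.698, 0.716, -0.001, -0.0]
ft_force: [0.3, 0.5, -0.4]
grip_width: 0.0853
grasp_force: 0.0
```

Emit:
{"op": "drive_tool", "data": {"slide": [[0, 0, 0.05], [0, 0, 0.12], [0, 0, 0.2], [0, 0, 0.28], [0, 0, 0.35], [0, 0, 0.39], [0, 0, 0.4], [0, 0, 0.4]], "rotation": [[0, 0, 0], [0, 0, 0], [0, 0, 0], [0, 0, 0], [0, 0, 0], [0, 0, 0], [0, 0, 0], [0, 0, 0]]}}

```text
clock: 23.7
eef_pos: [0.5604, 0.1279, 0.0668]
tool_rot: [0.696, 0.718, 0.0, 0.0]
ft_force: [0.0, 0.4, -0.0]
grip_width: 0.0853
grasp_force: 0.0
```

Emit:
{"op": "drive_tool", "data": {"slide": [[0, 0, 0], [0, 0, 0], [0, 0, 0], [0, 0, 0], [0, 0, 0], [0, 0, 0], [0, 0, 0], [0, 0, 0]], "rotation": [[0, 0, 0], [0, 0, 0], [0, 0, 0], [0, 0, 0], [0, 0, 0], [0, 0, 0], [0, 0, 0], [0, 0, 0]], "gripper": 0}}

```text
clock: 24.7
eef_pos: [0.5608, 0.1279, 0.0668]
tool_rot: [0.696, 0.718, 0.001, 0.001]
ft_force: [3.4, 0.4, 2.1]
grip_width: 0.0205
grasp_force: 58.7
```

```bash
python3 - <<'E'
from h import *
to(.5612,.1264,.0665)
E
```

```text
t 24.7 pos [0.5608 0.1279 0.0668] slide [-0.006  0.001  0.001] rot [ 0.004 -0.    -0.   ] F [3.4 0.4 2.1] w 0.0205
```

Emit:
{"op": "drive_tool", "data": {"slide": [[-0.004, 0, 0], [-0.008, 0, 0], [-0.012, 0, 0], [-0.015, 0, 0], [-0.015, 0, 0], [-0.015, 0, 0], [-0.015, 0, 0], [-0.015, 0, 0]], "rotation": [[0, 0, 0], [0, 0, 0], [0, 0, 0], [0, 0, 0], [0, 0, 0], [0, 0, 0], [0, 0, 0], [0, 0, 0]]}}

```text
clock: 25.7
eef_pos: [0.5609, 0.1244, 0.0668]
tool_rot: [0.696, 0.718, 0.001, 0.0]
ft_force: [4.5, 0.9, 2.4]
grip_width: 0.0204
grasp_force: 58.8
```

Emit:
{"op": "drive_tool", "data": {"slide": [[0, 0, 0], [0, 0, 0], [0, 0, 0], [0, 0, 0], [0, 0, -0.02], [0, 0, -0.12], [0, 0, -0.25], [0, 0, -0.4]], "rotation": [[0, 0, 0], [0, 0, 0], [0, 0, 0], [0, 0, 0], [0, 0, 0], [0, 0, 0], [0, 0, 0], [0, 0, 0]], "gripper": 1}}

```text
clock: 26.7
eef_pos: [0.5596, 0.124, 0.1672]
tool_rot: [0.696, 0.718, -0.0, -0.0]
ft_force: [0.1, 0.0, 0.4]
grip_width: 0.0854
grasp_force: 0.0
```

Emit:
{"op": "drive_tool", "data": {"slide": [[0.08, -0.02, -0.05], [0.2, -0.06, -0.1], [0.35, -0.12, -0.15], [0.5, -0.2, -0.22], [0.65, -0.28, -0.3], [0.8, -0.36, -0.38], [0.9, -0.42, -0.45], [0.95, -0.45, -0.5]], "rotation": [[0, 0, 0], [0, 0, 0], [0, 0, 0], [0, 0, 0], [0, 0, 0], [0, 0, 0], [0, 0, 0], [0, 0, 0]], "gripper": 0}}

```text
clock: 27.7
eef_pos: [0.4389, 0.36, 0.2914]
tool_rot: [0.695, 0.719, -0.0, -0.0]
ft_force: [0.0, 0.2, -0.4]
grip_width: -0.0
grasp_force: 0.0
```

```bash
python3 - <<'E'
from h import *
c=cam('top','t5.png');P=cloud(c);np.savez('t5.npz',P=P)
print(c['image'][228:240,330:343].mean(-1).astype(int));print((P[231:237,332:342,2]*1000).round().astype(int))
X,Y,Z=P[...,0],P[...,1],P[...,2]
m=(X>.5)&(X<.6)&(Y>.08)&(Y<.17)&(Z>.1)&(Z<.125);print('post',m.sum(),P[m].mean(0))
to(.5665,-.046,.3)
E
```

```text
[[218 193 170 153 139 133 138 151 170 195 217 226 228]
 [203 196 189 189 192 190 187 190 198 214 221 222 221]
 [202 202 202 208 211 211 207 202 195 199 200 201 200]
 [167 169 170 175 173 178 183 183 169 162 165 167 166]
 [150 152 152 153 149 154 178 184 164 153 155 156 157]
 [158 158 159 159 154 160 186 193 170 158 157 160 159]
 [159 160 160 159 157 168 193 197 172 157 160 158 158]
 [160 161 159 160 161 176 204 205 180 161 159 158 157]
 [160 159 160 160 163 179 209 211 185 163 158 160 159]
 [161 160 160 161 160 177 206 213 188 165 160 159 161]
 [159 158 158 158 158 173 203 211 187 163 156 158 157]
 [140 140 138 136 137 152 176 182 159 138 133 132 131]]
[[23 22 21 20 24 10  7  9  9  7]
 [ 7  5  8  9 20 10 13 13  9  9]
 [ 9  4  6  5 24 10  7  8 11  8]
 [ 9 10  7 17 26  5  9  9  8  9]
 [ 7  4  9  3 12  9  9 13 10  8]
 [13 10 10 16  6  6 10 12 13  8]]
post 57 [0.56087619 0.12984601 0.11062336]
t 27.75 pos [0.4389 0.3611 0.2931] slide [-1.645  0.455 -0.031] rot [ 0.002 -0.005  0.007] F [0.6 0.6 2. ] w 0.0001
```

Emit:
{"op": "drive_tool", "data": {"slide": [[-0.1, 0.03, -0.05], [-0.25, 0.07, -0.05], [-0.42, 0.12, -0.05], [-0.58, 0.17, -0.05], [-0.7, 0.21, -0.05], [-0.8, 0.24, -0.05], [-0.87, 0.25, -0.05], [-0.9, 0.25, -0.05]], "rotation": [[0, 0, 0], [0, 0, 0], [0, 0, 0], [0, 0, 0], [0, 0, 0], [0, 0, 0], [0, 0, 0], [0, 0, 0]]}}

```text
clock: 28.75
eef_pos: [0.5097, 0.1339, 0.3034]
tool_rot: [0.697, 0.717, -0.0, -0.0]
ft_force: [-0.3, 0.7, 0.2]
grip_width: 0.0004
grasp_force: 0.0
```

Emit:
{"op": "drive_tool", "data": {"slide": [[-0.08, 0.02, 0], [-0.2, 0.06, 0], [-0.34, 0.1, 0], [-0.48, 0.13, 0], [-0.6, 0.17, 0], [-0.68, 0.19, 0], [-0.73, 0.2, 0], [-0.745, 0.205, 0]], "rotation": [[0, 0, 0], [0, 0, 0], [0, 0, 0], [0, 0, 0], [0, 0, 0], [0, 0, 0], [0, 0, 0], [0, 0, 0]]}}

```text
clock: 29.75
eef_pos: [0.5665, -0.0496, 0.3037]
tool_rot: [0.696, 0.718, 0.0, -0.0]
ft_force: [-0.1, -0.4, -0.8]
grip_width: 0.0
grasp_force: 0.0
```

```bash
python3 - <<'E'
from h import *
to(.566,-.0455,.25);to(.566,-.0455,.215)
E
```

```text
t 29.75 pos [ 0.5665 -0.0496  0.3037] slide [ 0.017 -0.002  0.215] rot [-0.001 -0.001 -0.   ] F [-0.1 -0.4 -0.8] w 0.0
t 29.75 pos [ 0.5665 -0.0496  0.3037] slide [ 0.016 -0.002  0.355] rot [-0.001 -0.001 -0.   ] F [-0.1 -0.4 -0.8] w 0.0
```

Approach, then press slowly.

Emit:
{"op": "drive_tool", "data": {"slide": [[0.01, 0, 0.03], [0.015, 0, 0.07], [0.015, 0, 0.12], [0.015, 0, 0.17], [0.015, 0, 0.2], [0.015, 0, 0.21], [0.015, 0, 0.22], [0.015, 0, 0.22]], "rotation": [[0, 0, 0], [0, 0, 0], [0, 0, 0], [0, 0, 0], [0, 0, 0], [0, 0, 0], [0, 0, 0], [0, 0, 0]]}}

```text
clock: 30.75
eef_pos: [0.5666, -0.0459, 0.249]
tool_rot: [0.696, 0.718, 0.0, 0.0]
ft_force: [0.5, -0.0, -0.3]
grip_width: -0.0
grasp_force: 0.0
```

Emit:
{"op": "drive_tool", "data": {"slide": [[0, 0, 0.015], [0, 0, 0.03], [0, 0, 0.045], [0, 0, 0.06], [0, 0, 0.075], [0, 0, 0.085], [0, 0, 0.095], [0, 0, 0.1]], "rotation": [[0, 0, 0], [0, 0, 0], [0, 0, 0], [0, 0, 0], [0, 0, 0], [0, 0, 0], [0, 0, 0], [0, 0, 0]]}}

```text
clock: 31.75
eef_pos: [0.5669, -0.0459, 0.2244]
tool_rot: [0.696, 0.718, 0.0, 0.001]
ft_force: [-0.5, -0.6, 7.1]
grip_width: -0.0
grasp_force: 3.9
```

```bash
python3 - <<'E'
from h import *
to(.566,-.0455,.215)
E
```

```text
t 31.75 pos [ 0.5669 -0.0459  0.2244] slide [ 0.002 -0.003  0.038] rot [ 0.003  0.    -0.   ] F [-0.5 -0.6  7.1] w -0.0
```

Emit:
{"op": "drive_tool", "data": {"slide": [[0, 0, 0.007], [0, 0, 0.014], [0, 0, 0.021], [0, 0, 0.028], [0, 0, 0.034], [0, 0, 0.038], [0, 0, 0.04], [0, 0, 0.04]], "rotation": [[0, 0, 0], [0, 0, 0], [0, 0, 0], [0, 0, 0], [0, 0, 0], [0, 0, 0], [0, 0, 0], [0, 0, 0]]}}

```text
clock: 32.75
eef_pos: [0.5669, -0.0459, 0.2156]
tool_rot: [0.696, 0.718, 0.001, 0.001]
ft_force: [-1.0, 0.0, 10.8]
grip_width: 0.0001
grasp_force: 5.6
```

Emit:
{"op": "drive_tool", "data": {"slide": [[0, 0, 0.003], [0, 0, 0.006], [0, 0, 0.008], [0, 0, 0.01], [0, 0, 0.012], [0, 0, 0.012], [0, 0, 0.012], [0, 0, 0.012]], "rotation": [[0, 0, 0], [0, 0, 0], [0, 0, 0], [0, 0, 0], [0, 0, 0], [0, 0, 0], [0, 0, 0], [0, 0, 0]]}}

```text
clock: 33.75
eef_pos: [0.5672, -0.0459, 0.2149]
tool_rot: [0.696, 0.718, 0.002, 0.002]
ft_force: [-4.8, -0.2, 20.4]
grip_width: -0.0001
grasp_force: 10.0
```

Force jumped to 20 N at 0.215, so the bottom is reached; now raise.

Emit:
{"op": "drive_tool", "data": {"slide": [[0, 0, -0.02], [0, 0, -0.05], [0, 0, -0.08], [0, 0, -0.11], [0, 0, -0.14], [0, 0, -0.18], [0, 0, -0.25], [0, 0, -0.35]], "rotation": [[0, 0, 0], [0, 0, 0], [0, 0, 0], [0, 0, 0], [0, 0, 0], [0, 0, 0], [0, 0, 0], [0, 0, 0]]}}

```text
clock: 34.75
eef_pos: [0.5652, -0.0457, 0.2974]
tool_rot: [0.696, 0.718, -0.001, -0.002]
ft_force: [0.2, -0.1, 0.6]
grip_width: -0.0002
grasp_force: 0.0
```

```bash
python3 - <<'E'
from h import *
to(.56,.1275,.3);to(.56,.1275,.17)
c=cam('scene');P=cloud(c)
cv2.imwrite('pics/c6.png',cv2.resize(cv2.cvtColor(c['image'][120:330,110:330],cv2.COLOR_RGB2BGR),None,fx=2.8,fy=2.8,interpolation=cv2.INTER_CUBIC))
X,Y,Z=P[...,0],P[...,1],P[...,2]
m=(abs(X-.566)<.025)&(abs(Y+.046)<.025)&(Z>.2)&(Z<.27);print('knob z',np.percentile(Z[m],[5,50,90]),m.sum())
E
```

```text
t 34.75 pos [ 0.5652 -0.0457  0.2974] slide [ 0.693  0.    -0.01 ] rot [-0.01  -0.001  0.   ] F [ 0.2 -0.1  0.6] w -0.0002
t 34.75 pos [ 0.5652 -0.0457  0.2974] slide [0.693 0.003 0.51 ] rot [-0.01  -0.001  0.   ] F [ 0.2 -0.1  0.6] w -0.0002
knob z [0.20547629 0.24048743 0.24431858] 299
```

View pics/c6.png

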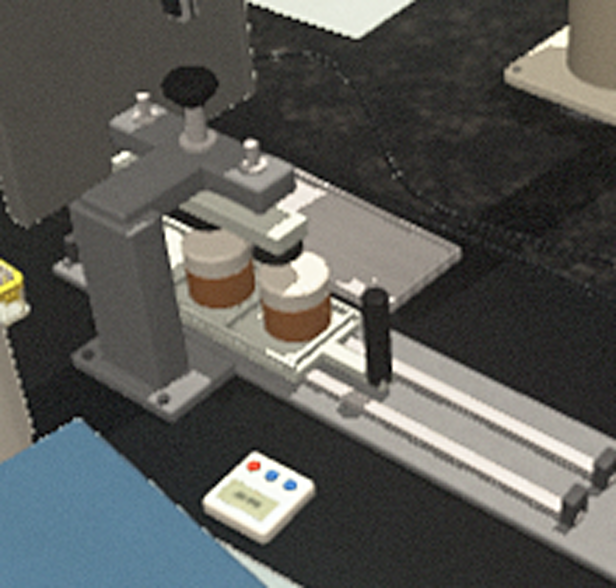

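The knob is back up at 0.244 and both jars stand upright under the head, with the post at crop (375,335).

Emit:
{"op": "drive_tool", "data": {"slide": [[0.08, 0, 0], [0.2, 0, 0], [0.33, 0, 0], [0.47, 0, 0], [0.58, 0, 0], [0.66, 0, 0], [0.69, 0, 0], [0.7, 0, 0]], "rotation": [[0, 0, 0], [0, 0, 0], [0, 0, 0], [0, 0, 0], [0, 0, 0], [0, 0, 0], [0, 0, 0], [0, 0, 0]], "gripper": 1}}

```text
clock: 35.8
eef_pos: [0.561, 0.1293, 0.2979]
tool_rot: [0.696, 0.718, -0.0, -0.0]
ft_force: [0.3, -0.7, -0.3]
grip_width: 0.0854
grasp_force: 0.0
```

```bash
python3 - <<'E'
from h import *
to(.5605,.129,.0665)
E
```

```text
t 35.8 pos [0.561  0.1293 0.2979] slide [-0.001 -0.001  0.926] rot [-0.002  0.001  0.001] F [ 0.3 -0.7 -0.3] w 0.0854
```

Emit:
{"op": "drive_tool", "data": {"slide": [[0, 0, 0.08], [0, 0, 0.2], [0, 0, 0.36], [0, 0, 0.54], [0, 0, 0.7], [0, 0, 0.82], [0, 0, 0.9], [0, 0, 0.925]], "rotation": [[0, 0, 0], [0, 0, 0], [0, 0, 0], [0, 0, 0], [0, 0, 0], [0, 0, 0], [0, 0, 0], [0, 0, 0]]}}

```text
clock: 36.8
eef_pos: [0.5602, 0.1278, 0.0655]
tool_rot: [0.697, 0.717, -0.001, -0.001]
ft_force: [-0.2, -0.3, 0.8]
grip_width: 0.0854
grasp_force: 0.0
```

Emit:
{"op": "drive_tool", "data": {"slide": [[0, 0, 0], [0, 0, 0], [0, 0, 0], [0, 0, 0], [0, 0, 0], [0, 0, 0], [0, 0, 0], [0, 0, 0]], "rotation": [[0, 0, 0], [0, 0, 0], [0, 0, 0], [0, 0, 0], [0, 0, 0], [0, 0, 0], [0, 0, 0], [0, 0, 0]], "gripper": 0}}

```text
clock: 37.8
eef_pos: [0.5608, 0.1293, 0.0682]
tool_rot: [0.696, 0.718, 0.0, -0.0]
ft_force: [-3.1, -0.1, 4.6]
grip_width: 0.0204
grasp_force: 58.7
```

Emit:
{"op": "drive_tool", "data": {"slide": [[0.03, 0, 0], [0.1, 0, 0], [0.18, 0, 0], [0.27, 0, 0], [0.36, 0, 0], [0.44, 0, 0], [0.49, 0, 0], [0.5, 0, 0]], "rotation": [[0, 0, 0], [0, 0, 0], [0, 0, 0], [0, 0, 0], [0, 0, 0], [0, 0, 0], [0, 0, 0], [0, 0, 0]]}}

```text
clock: 38.8
eef_pos: [0.5575, 0.2549, 0.0682]
tool_rot: [0.696, 0.718, 0.0, 0.0]
ft_force: [-1.4, -2.3, 5.9]
grip_width: 0.0207
grasp_force: 58.9
```

Emit:
{"op": "drive_tool", "data": {"slide": [[0.03, 0, 0], [0.1, 0, 0], [0.18, 0, 0], [0.27, 0, 0], [0.36, 0, 0], [0.41, 0, 0], [0.44, 0, 0], [0.45, 0, 0]], "rotation": [[0, 0, 0], [0, 0, 0], [0, 0, 0], [0, 0, 0], [0, 0, 0], [0, 0, 0], [0, 0, 0], [0, 0, 0]]}}

```text
clock: 39.8
eef_pos: [0.5545, 0.367, 0.0682]
tool_rot: [0.696, 0.718, 0.001, 0.0]
ft_force: [-1.5, -1.9, 6.7]
grip_width: 0.0208
grasp_force: 59.0
```

Emit:
{"op": "drive_tool", "data": {"slide": [[0.007, 0, 0], [0.014, 0, 0], [0.02, 0, 0], [0.026, 0, 0], [0.032, 0, 0], [0.038, 0, 0], [0.044, 0, 0], [0.048, 0, 0]], "rotation": [[0, 0, 0], [0, 0, 0], [0, 0, 0], [0, 0, 0], [0, 0, 0], [0, 0, 0], [0, 0, 0], [0, 0, 0]]}}

```text
clock: 40.8
eef_pos: [0.5542, 0.3776, 0.0682]
tool_rot: [0.697, 0.717, -0.0, 0.001]
ft_force: [-1.2, -5.6, 7.1]
grip_width: 0.0208
grasp_force: 59.0
```

Emit:
{"op": "drive_tool", "data": {"slide": [[0.003, 0, 0], [0.006, 0, 0], [0.009, 0, 0], [0.012, 0, 0], [0.012, 0, 0], [0.012, 0, 0], [0.012, 0, 0], [0.012, 0, 0]], "rotation": [[0, 0, 0], [0, 0, 0], [0, 0, 0], [0, 0, 0], [0, 0, 0], [0, 0, 0], [0, 0, 0], [0, 0, 0]]}}

```text
clock: 41.8
eef_pos: [0.5542, 0.3776, 0.0682]
tool_rot: [0.697, 0.717, -0.002, 0.002]
ft_force: [-1.5, -10.7, 8.0]
grip_width: 0.0208
grasp_force: 59.3
```

Emit:
{"op": "drive_tool", "data": {"slide": [[-0.008, 0, 0], [-0.012, 0, 0], [-0.012, 0, 0], [-0.012, 0, 0], [-0.012, 0, 0], [-0.012, 0, 0], [-0.012, 0, 0], [-0.012, 0, 0]], "rotation": [[0, 0, 0], [0, 0, 0], [0, 0, 0], [0, 0, 0], [0, 0, 0], [0, 0, 0], [0, 0, 0], [0, 0, 0]]}}

```text
clock: 42.8
eef_pos: [0.5542, 0.3776, 0.0682]
tool_rot: [0.697, 0.717, 0.0, 0.001]
ft_force: [-0.8, -4.0, 5.8]
grip_width: 0.0211
grasp_force: 59.0
```

Emit:
{"op": "drive_tool", "data": {"slide": [[0, 0, 0], [0, 0, 0], [0, 0, 0], [0, 0, 0], [0, 0, -0.02], [0, 0, -0.12], [0, 0, -0.25], [0, 0, -0.35]], "rotation": [[0, 0, 0], [0, 0, 0], [0, 0, 0], [0, 0, 0], [0, 0, 0], [0, 0, 0], [0, 0, 0], [0, 0, 0]], "gripper": 1}}

```text
clock: 43.8
eef_pos: [0.5541, 0.3788, 0.1565]
tool_rot: [0.696, 0.718, 0.001, 0.0]
ft_force: [-0.1, -0.7, -0.2]
grip_width: 0.0857
grasp_force: 0.0
```

```bash
python3 - <<'E'
from h import *
jars('scene','top')
to(.5567,.2795,.15)
E
```

```text
scene 0.077 437 [559. 199.] [58. 57.]
scene 0.077 477 [551. 281.] [57. 57.]
top 0.077 376 [559. 202.] [56. 56.]
top 0.077 379 [549. 284.] [57. 56.]
t 43.9 pos [0.5557 0.3799 0.1589] slide [-0.402 -0.008  0.034] rot [ 0.013 -0.008  0.   ] F [0.3 0.4 0.3] w 0.0852
```

```bash
python3 - <<'E'
from h import *
to(.550,.2825,.15);to(.55,.2825,.046)
E
```

```text
t 43.9 pos [0.5557 0.3799 0.1589] slide [-0.389 -0.035  0.034] rot [ 0.013 -0.008  0.   ] F [0.3 0.4 0.3] w 0.0852
t 43.9 pos [0.5557 0.3799 0.1589] slide [-0.39  -0.037  0.45 ] rot [ 0.013 -0.008  0.   ] F [0.3 0.4 0.3] w 0.0852
```

Emit:
{"op": "drive_tool", "data": {"slide": [[-0.04, 0, 0], [-0.11, -0.01, 0], [-0.2, -0.015, 0], [-0.28, -0.02, 0], [-0.34, -0.025, 0], [-0.37, -0.03, 0], [-0.385, -0.03, 0], [-0.385, -0.03, 0]], "rotation": [[0, 0, 0], [0, 0, 0], [0, 0, 0], [0, 0, 0], [0, 0, 0], [0, 0, 0], [0, 0, 0], [0, 0, 0]]}}

```text
clock: 44.9
eef_pos: [0.5492, 0.2823, 0.1547]
tool_rot: [0.696, 0.718, 0.0, -0.0]
ft_force: [-0.8, -0.7, -0.6]
grip_width: 0.0854
grasp_force: 0.0
```

```bash
python3 - <<'E'
from h import *
jars('scene');to(.550,.282,.047)
E
```

```text
scene 0.077 439 [560. 199.] [57. 58.]
scene 0.077 477 [551. 281.] [58. 58.]
t 44.95 pos [0.5492 0.2825 0.1546] slide [-0.002  0.003  0.43 ] rot [ 0.001 -0.001  0.001] F [-0.1 -0.4  0.4] w 0.0854
```

Emit:
{"op": "drive_tool", "data": {"slide": [[0, 0, 0.04], [0, 0, 0.11], [0, 0, 0.2], [0, 0, 0.29], [0, 0, 0.36], [0, 0, 0.41], [0, 0, 0.43], [0, 0, 0.43]], "rotation": [[0, 0, 0], [0, 0, 0], [0, 0, 0], [0, 0, 0], [0, 0, 0], [0, 0, 0], [0, 0, 0], [0, 0, 0]]}}

```text
clock: 45.95
eef_pos: [0.5491, 0.2822, 0.0469]
tool_rot: [0.696, 0.718, -0.0, -0.0]
ft_force: [-0.4, -0.4, 0.3]
grip_width: 0.0857
grasp_force: 0.0
```

Emit:
{"op": "drive_tool", "data": {"slide": [[0, 0, 0], [0, 0, 0], [0, 0, 0], [0, 0, 0], [0, 0, 0], [0, 0, 0], [0, 0, 0], [0, 0, 0]], "rotation": [[0, 0, 0], [0, 0, 0], [0, 0, 0], [0, 0, 0], [0, 0, 0], [0, 0, 0], [0, 0, 0], [0, 0, 0]], "gripper": 0}}

```text
clock: 46.95
eef_pos: [0.5499, 0.2825, 0.0483]
tool_rot: [0.696, 0.718, 0.001, 0.0]
ft_force: [0.2, 0.5, 4.8]
grip_width: 0.0567
grasp_force: 64.0
```

Emit:
{"op": "drive_tool", "data": {"slide": [[0, 0, -0.04], [0, 0, -0.1], [0, 0, -0.18], [0, 0, -0.26], [0, 0, -0.33], [0, 0, -0.38], [0, 0, -0.4], [0, 0, -0.4]], "rotation": [[0, 0, 0], [0, 0, 0], [0, 0, 0], [0, 0, 0], [0, 0, 0], [0, 0, 0], [0, 0, 0], [0, 0, 0]]}}

```text
clock: 47.95
eef_pos: [0.5491, 0.282, 0.1471]
tool_rot: [0.696, 0.718, 0.0, 0.0]
ft_force: [-0.2, 0.3, -1.4]
grip_width: 0.0569
grasp_force: 64.0
```

```bash
python3 - <<'E'
from h import *
jars('scene');to(.43,.28,.15);to(.427,-.1,.0215)
E
```

```text
scene 0.077 435 [560. 199.] [60. 58.]
t 48.0 pos [0.5488 0.2819 0.1466] slide [ 0.007 -0.475 -0.013] rot [-0.002  0.001  0.   ] F [ 0.3  0.5 -2.4] w 0.0569
t 48.0 pos [0.5488 0.2819 0.1466] slide [-1.512 -0.533  0.501] rot [-0.002  0.001  0.   ] F [ 0.3  0.5 -2.4] w 0.0569
```

Emit:
{"op": "drive_tool", "data": {"slide": [[-0.02, -0.06, 0], [-0.05, -0.18, 0], [-0.1, -0.32, 0], [-0.2, -0.45, 0], [-0.35, -0.52, 0], [-0.52, -0.535, 0], [-0.67, -0.535, 0], [-0.75, -0.535, 0]], "rotation": [[0, 0, 0], [0, 0, 0], [0, 0, 0], [0, 0, 0], [0, 0, 0], [0, 0, 0], [0, 0, 0], [0, 0, 0]]}}

```text
clock: 49.0
eef_pos: [0.4202, 0.0889, 0.1465]
tool_rot: [0.697, 0.717, -0.001, -0.0]
ft_force: [0.4, -0.5, -2.4]
grip_width: 0.0571
grasp_force: 64.3
```

Emit:
{"op": "drive_tool", "data": {"slide": [[-0.07, 0, 0], [-0.18, 0, 0], [-0.32, 0, 0], [-0.47, 0, 0], [-0.6, 0, 0], [-0.7, 0, 0], [-0.75, 0, 0], [-0.76, 0, 0]], "rotation": [[0, 0, 0], [0, 0, 0], [0, 0, 0], [0, 0, 0], [0, 0, 0], [0, 0, 0], [0, 0, 0], [0, 0, 0]]}}

```text
clock: 50.0
eef_pos: [0.4264, -0.0995, 0.1467]
tool_rot: [0.697, 0.717, -0.0, -0.001]
ft_force: [0.9, -0.3, -2.1]
grip_width: 0.0569
grasp_force: 64.3
```

```bash
python3 - <<'E'
from h import *
to(.427,-.1,.022)
E
```

```text
t 50.0 pos [ 0.4264 -0.0995  0.1467] slide [-0.002  0.003  0.499] rot [-0.002 -0.001 -0.002] F [ 0.9 -0.3 -2.1] w 0.0569
```

Emit:
{"op": "drive_tool", "data": {"slide": [[0, 0, 0.05], [0, 0, 0.14], [0, 0, 0.24], [0, 0, 0.34], [0, 0, 0.42], [0, 0, 0.47], [0, 0, 0.49], [0, 0, 0.497]], "rotation": [[0, 0, 0], [0, 0, 0], [0, 0, 0], [0, 0, 0], [0, 0, 0], [0, 0, 0], [0, 0, 0], [0, 0, 0]]}}

```text
clock: 51.0
eef_pos: [0.427, -0.0991, 0.0228]
tool_rot: [0.696, 0.718, 0.0, 0.0]
ft_force: [-0.4, -0.7, -1.2]
grip_width: 0.0563
grasp_force: 64.4
```

```bash
python3 - <<'E'
from h import *
to(.427,-.1,.0215)
E
```

```text
t 51.0 pos [ 0.427  -0.0991  0.0228] slide [-0.004 -0.     0.005] rot [0.001 0.    0.001] F [-0.4 -0.7 -1.2] w 0.0563
```

Emit:
{"op": "drive_tool", "data": {"slide": [[0, 0, 0.003], [0, 0, 0.005], [0, 0, 0.005], [0, 0, 0.005], [0, 0, 0.005], [0, 0, 0.005], [0, 0, 0.005], [0, 0, 0.005]], "rotation": [[0, 0, 0], [0, 0, 0], [0, 0, 0], [0, 0, 0], [0, 0, 0], [0, 0, 0], [0, 0, 0], [0, 0, 0]]}}

```text
clock: 52.0
eef_pos: [0.4273, -0.0995, 0.0222]
tool_rot: [0.696, 0.718, 0.0, 0.001]
ft_force: [-1.4, -1.1, 5.4]
grip_width: 0.0568
grasp_force: 64.2
```

Emit:
{"op": "drive_tool", "data": {"slide": [[0, 0, 0], [0, 0, 0], [0, 0, 0], [0, 0, 0], [0, 0, -0.03], [0, 0, -0.15], [0, 0, -0.32], [0, 0, -0.5]], "rotation": [[0, 0, 0], [0, 0, 0], [0, 0, 0], [0, 0, 0], [0, 0, 0], [0, 0, 0], [0, 0, 0], [0, 0, 0]], "gripper": 1}}

```text
clock: 53.0
eef_pos: [0.4264, -0.0992, 0.1481]
tool_rot: [0.696, 0.718, -0.0, -0.0]
ft_force: [0.1, -0.9, 0.2]
grip_width: 0.0856
grasp_force: 0.0
```

```bash
python3 - <<'E'
from h import *
jars('scene','top');to(.56,.2005,.15)
E
```

```text
scene 0.046 116 [419. -93.] [58. 32.]
scene 0.077 434 [559. 199.] [58. 57.]
top 0.046 356 [427. -94.] [57. 52.]
top 0.077 378 [559. 202.] [56. 57.]
t 53.1 pos [ 0.4304 -0.1001  0.1519] slide [1.186 0.554 0.01 ] rot [ 0.021  0.005 -0.   ] F [ 0.3 -0.1  0.5] w 0.085
```

Emit:
{"op": "drive_tool", "data": {"slide": [[0.07, 0, 0], [0.18, 0, 0], [0.32, 0, 0], [0.47, 0, 0], [0.6, 0, 0], [0.72, 0, 0], [0.78, 0, 0], [0.8, 0, 0]], "rotation": [[0, 0, 0], [0, 0, 0], [0, 0, 0], [0, 0, 0], [0, 0, 0], [0, 0, 0], [0, 0, 0], [0, 0, 0]]}}

```text
clock: 54.1
eef_pos: [0.4205, 0.101, 0.1464]
tool_rot: [0.696, 0.718, -0.0, 0.0]
ft_force: [-0.1, 0.2, -0.5]
grip_width: 0.0857
grasp_force: 0.0
```

Emit:
{"op": "drive_tool", "data": {"slide": [[0.07, 0.02, 0], [0.18, 0.07, 0], [0.28, 0.18, 0], [0.34, 0.32, 0], [0.37, 0.44, 0], [0.38, 0.52, 0], [0.38, 0.56, 0], [0.38, 0.568, 0]], "rotation": [[0, 0, 0], [0, 0, 0], [0, 0, 0], [0, 0, 0], [0, 0, 0], [0, 0, 0], [0, 0, 0], [0, 0, 0]]}}

```text
clock: 55.1
eef_pos: [0.56, 0.1996, 0.1461]
tool_rot: [0.697, 0.717, -0.0, -0.0]
ft_force: [0.2, -1.0, 0.6]
grip_width: 0.0853
grasp_force: 0.0
```

```bash
python3 - <<'E'
from h import *
jars('scene');to(.5592,.2,.047)
E
```

```text
scene 0.046 113 [420. -92.] [57. 32.]
scene 0.077 438 [559. 199.] [58. 57.]
t 55.15 pos [0.5598 0.1995 0.1462] slide [ 0.002 -0.002  0.397] rot [-0.001  0.    -0.001] F [ 0.8 -0.2  0.6] w 0.0852
```

Emit:
{"op": "drive_tool", "data": {"slide": [[0, 0, 0.04], [0, 0, 0.1], [0, 0, 0.18], [0, 0, 0.26], [0, 0, 0.33], [0, 0, 0.38], [0, 0, 0.395], [0, 0, 0.397]], "rotation": [[0, 0, 0], [0, 0, 0], [0, 0, 0], [0, 0, 0], [0, 0, 0], [0, 0, 0], [0, 0, 0], [0, 0, 0]]}}

```text
clock: 56.15
eef_pos: [0.5598, 0.1999, 0.0473]
tool_rot: [0.696, 0.718, -0.0, 0.0]
ft_force: [1.1, 0.1, -0.1]
grip_width: 0.0851
grasp_force: 0.0
```

Emit:
{"op": "drive_tool", "data": {"slide": [[0, 0, 0], [0, 0, 0], [0, 0, 0], [0, 0, 0], [0, 0, 0], [0, 0, 0], [0, 0, 0], [0, 0, 0]], "rotation": [[0, 0, 0], [0, 0, 0], [0, 0, 0], [0, 0, 0], [0, 0, 0], [0, 0, 0], [0, 0, 0], [0, 0, 0]], "gripper": 0}}

```text
clock: 57.15
eef_pos: [0.5605, 0.2001, 0.0484]
tool_rot: [0.696, 0.718, 0.001, 0.0]
ft_force: [-0.1, -0.1, 6.1]
grip_width: 0.0567
grasp_force: 64.1
```

Emit:
{"op": "drive_tool", "data": {"slide": [[0, 0, -0.04], [0, 0, -0.1], [0, 0, -0.18], [0, 0, -0.26], [0, 0, -0.33], [0, 0, -0.38], [0, 0, -0.4], [0, 0, -0.4]], "rotation": [[0, 0, 0], [0, 0, 0], [0, 0, 0], [0, 0, 0], [0, 0, 0], [0, 0, 0], [0, 0, 0], [0, 0, 0]]}}

```text
clock: 58.15
eef_pos: [0.5598, 0.1998, 0.1474]
tool_rot: [0.696, 0.718, 0.0, 0.0]
ft_force: [0.7, 0.3, -1.2]
grip_width: 0.0567
grasp_force: 64.1
```

```bash
python3 - <<'E'
from h import *
to(.428,.0,.15)
E
```

```text
t 58.15 pos [0.5598 0.1998 0.1474] slide [-0.783 -0.551 -0.01 ] rot [ 0. -0.  0.] F [ 0.7  0.3 -1.2] w 0.0567
```

Emit:
{"op": "drive_tool", "data": {"slide": [[0, -0.08, 0], [-0.02, -0.2, 0], [-0.07, -0.34, 0], [-0.18, -0.46, 0], [-0.33, -0.53, 0], [-0.5, -0.55, 0], [-0.66, -0.55, 0], [-0.74, -0.55, 0]], "rotation": [[0, 0, 0], [0, 0, 0], [0, 0, 0], [0, 0, 0], [0, 0, 0], [0, 0, 0], [0, 0, 0], [0, 0, 0]]}}

```text
clock: 59.15
eef_pos: [0.4271, 0.0091, 0.1468]
tool_rot: [0.697, 0.717, -0.001, -0.0]
ft_force: [0.3, 0.0, -2.0]
grip_width: 0.0569
grasp_force: 64.3
```

Emit:
{"op": "drive_tool", "data": {"slide": [[-0.02, 0, 0.04], [-0.04, 0, 0.12], [-0.045, 0, 0.22], [-0.045, 0, 0.32], [-0.045, 0, 0.4], [-0.045, 0, 0.46], [-0.045, 0, 0.49], [-0.045, 0, 0.495]], "rotation": [[0, 0, 0], [0, 0, 0], [0, 0, 0], [0, 0, 0], [0, 0, 0], [0, 0, 0], [0, 0, 0], [0, 0, 0]]}}

```text
clock: 60.15
eef_pos: [0.4277, 0.0, 0.0229]
tool_rot: [0.696, 0.718, -0.0, -0.001]
ft_force: [0.2, -0.1, -1.2]
grip_width: 0.0569
grasp_force: 64.3
```

```bash
python3 - <<'E'
from h import *
to(.428,.0,.0215)
E
```

```text
t 60.15 pos [0.4277 0.     0.0229] slide [-0.     0.001  0.005] rot [-0.003 -0.     0.002] F [ 0.2 -0.1 -1.2] w 0.0569
```

Emit:
{"op": "drive_tool", "data": {"slide": [[0, 0, 0.003], [0, 0, 0.005], [0, 0, 0.005], [0, 0, 0.005], [0, 0, 0.005], [0, 0, 0.005], [0, 0, 0.005], [0, 0, 0.005]], "rotation": [[0, 0, 0], [0, 0, 0], [0, 0, 0], [0, 0, 0], [0, 0, 0], [0, 0, 0], [0, 0, 0], [0, 0, 0]]}}

```text
clock: 61.15
eef_pos: [0.4284, -0.0005, 0.0224]
tool_rot: [0.696, 0.718, 0.0, 0.0]
ft_force: [-0.0, -0.5, 0.4]
grip_width: 0.0568
grasp_force: 64.3
```

Emit:
{"op": "drive_tool", "data": {"slide": [[0, 0, 0], [0, 0, 0], [0, 0, 0], [0, 0, 0], [0, 0, -0.03], [0, 0, -0.15], [0, 0, -0.32], [0, 0, -0.5]], "rotation": [[0, 0, 0], [0, 0, 0], [0, 0, 0], [0, 0, 0], [0, 0, 0], [0, 0, 0], [0, 0, 0], [0, 0, 0]], "gripper": 1}}

```text
clock: 62.15
eef_pos: [0.4279, -0.0004, 0.1488]
tool_rot: [0.696, 0.718, -0.0, -0.0]
ft_force: [0.0, -0.5, -0.4]
grip_width: 0.0857
grasp_force: 0.0
```

Emit:
{"op": "drive_tool", "data": {"slide": [[0.05, 0, -0.1], [0.15, 0, -0.2], [0.3, 0, -0.3], [0.45, 0, -0.4], [0.6, 0, -0.4], [0.75, 0, -0.4], [0.85, 0, -0.4], [0.9, 0, -0.4]], "rotation": [[0, 0, 0], [0, 0, 0], [0, 0, 0], [0, 0, 0], [0, 0, 0], [0, 0, 0], [0, 0, 0], [0, 0, 0]]}}

```text
clock: 63.15
eef_pos: [0.4213, 0.2255, 0.2476]
tool_rot: [0.696, 0.718, 0.0, 0.0]
ft_force: [0.3, -0.6, -0.0]
grip_width: 0.0853
grasp_force: 0.0
```

```bash
python3 - <<'E'
from h import *
jars('scene','top');cam('top','t7.png');cam('scene','s7.png')
E
```

```text
scene 0.046 115 [419. -93.] [57. 31.]
scene 0.046 317 [431.  -0.] [57. 57.]
top 0.046 383 [428.   2.] [58. 56.]
top 0.046 384 [427. -97.] [56. 56.]
```

View pics/t7.png

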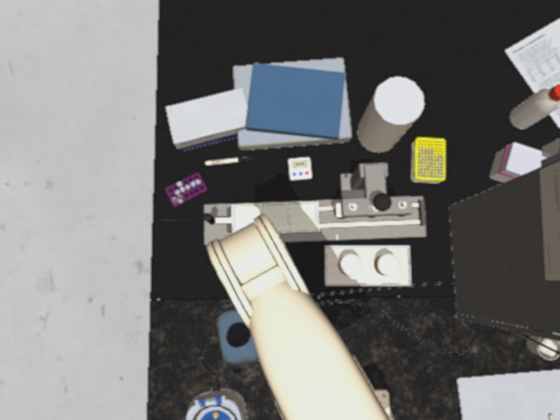

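View pics/s7.png

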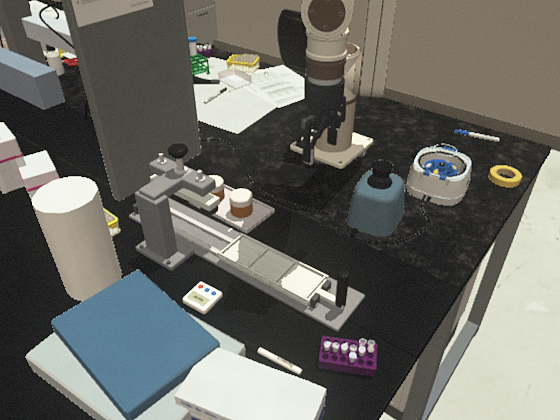

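Both jars stand in the tray at px (349,263) and (387,262). The carriage is at the loading stop, and the timer and rack have not moved.

```bash
python3 -c "
from workcell import bot
print(bot.job_done())"
```

```text
the job is handed in; nothing more can be done
None
```

The job is done and handed in at about 63 s: both jars present were loaded, pressed to the bottom of the second stop (20 N measured, knob back up), and now stand upright in the tray with the carriage against the loading stop; the carriage was probably 0–2 mm short of the index line when pressed.

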